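# Weigh a component reel on the spring scale

### The job

Stock count: take the large component reel out of the rack and hang it by its centre hole on the hook of the spring scale. Keep hold of it while you lower it, easing its weight onto the spring until the scale carries it and the pointer has settled, then let go without letting the scale drop or bounce, and leave the reel hanging still in the hook's dip so that the weight can be read. Leave the two smaller reels in the rack and the other things on the bench where they are.

Things in the scene. Friction and masses are not known exactly. Their poses are not given: they have to be found in the camera images.
- reel_large: The reel to weigh, the largest of three white plastic reels standing on edge in the rack: 177 mm diameter, 13 mm thick, flat faces, a 32 mm hole through its centre, 0.21 to 0.34 kg. Origin: centre of the hole, at mid-thickness, 114 mm above the bench in the rack; y axis: the reel's axis, level. It may have rolled about it. Grip it across its thickness at the rim's top, 202 mm above the bench.
- reel_small_a: A smaller reel of the same make, 130 mm diameter, 13 mm thick, standing in another place of the rack with its top 152 mm above the bench; a bystander. Origin: centre of its hole; y axis: reel axis.
- reel_small_b: The second smaller reel, the same size (130 mm diameter), in the remaining place of the rack; a bystander. Origin: centre of its hole; y axis: reel axis.
- reel_rack: Fixed plywood rack, 120 mm (x) by 236 mm (y), cheeks 54 mm high; origin: centre of its underside. Three places 70 mm apart along its y, reel axes along its y. Each reel stands on two bars between two wire hoops (tops 92 mm above the bench, 17 mm between them): lift it straight up by 75 mm to clear them; its lower edge must be over 155 mm above the bench to pass over a smaller reel.
- weigh_scale: Fixed bench spring scale: grey base 115 x 130 x 14 mm, two upright rods with coil springs, an aluminium carriage with a steel hook riding on them, a cross-bar over it (its nuts reach 226 mm above the bench), a white graduated plate and black pointer on its -x side. Origin: centre of its underside. The hook sticks out from the carriage along the scale's own -y, 175 mm or more above the bench.
- hook_seat (a point): Top of the wire in the middle of the hook's seat, where the edge of the reel's hole rests, 92 mm from the scale's centre; 186 mm above the bench unloaded, moves with the carriage. Axes as the scale's: tip towards -y, carriage towards +y. A hung reel's origin is 16 mm straight below it. To pass over the tip, the hole's centre should be 0 to 4 mm above this point. Hook wire 8 mm thick.
- hook_tip (a point): Centre of the rounded end of the hook's upturned tip: 17 mm further out along the scale's -y than the seat's middle and 6 mm above it (the tip's top 10 mm above it, its end 21 mm out). Between them lies the seat, 18 mm long and level, 8 mm thick wire; behind the seat the bar steps up 8 mm and runs level 60 mm to the carriage. It moves down with the carriage.
- scale_carriage (a joint): How far the carriage, hook and pointer have gone down, in m: 0 with no load, 0.055 at the lower stop. It springs back up; about 77 N/m, lightly damped, so the large reel draws it down 26 to 43 mm. (The springs are compressed below the carriage.)
- solder_spool: Black spool of solder wire, 58 mm diameter, 36 mm high, on the bench behind the work; a bystander. Origin: centre of its underside.
- mug: White spotted coffee mug, 92 mm diameter, 93 mm high, on the bench behind the scale; a bystander. Origin: centre of its underside.

How it is judged:
On the way:
1. the scale has taken up the reel's weight on its hook (pointer down more than 22 mm) while the robot still holds the reel (value of joint scale_carriage above 0.022 m and horizontal distance between reel_large and hook_seat below 0.012 m and contact force between the fingers and reel_large above 0.3 N), for 0.1 s.
At the end, for the whole second after the job is handed in: The large reel hangs freely by its centre hole in the seat of the scale's hook (hole centre within 12 mm of the seat's middle seen from above and 10 to 22 mm below it), its weight holds the pointer 22 to 50 mm down, and pointer (under 20 mm/s) and reel (under 40 mm/s) are at rest (horizontal distance between reel_large and hook_seat below 0.012 m and z of reel_large in the frame of hook_seat between -0.022 and -0.01 m and value of joint scale_carriage between 0.022 and 0.05 m and velocity of joint scale_carriage between -0.02 and 0.02 m/s and linear speed of reel_large below 0.04 m/s); the robot touches nothing.
It fails at once if the scale is dropped or bounces: its carriage moves faster than 0.18 m/s (velocity of joint scale_carriage above 0.18 m/s or velocity of joint scale_carriage below -0.18 m/s).
It fails at once if a smaller reel is disturbed (moved more than 30 mm) (distance of any of reel_small_a, reel_small_b from where it was at the start of the episode above 0.03 m).
It fails at once if the solder spool or the mug is disturbed (moved more than 30 mm) (distance of any of solder_spool, mug from where it was at the start of the episode above 0.03 m).
It also fails if it takes over 48 s, if anything falls off the work surface, if the arm or the gripper's body presses on something with over 40 N, if the wrist force passes 120 N, or if a joint passes its speed limit or range.

### The arm

A 6-joint arm with a two-finger parallel gripper is mounted at the origin on a cart in front of the work surface, level with it; the furniture and walls round the work are solid. World frame = base frame: x ahead of the robot, y to its left, z up, the work surface at z = 0. Lengths are in m, angles in rad, forces in N, time in s.
With the tool pointing down it reaches from about 0.375 to 0.925 m from the base axis. Payload 5.7 kg.
Tool frame: the origin (TCP) lies at the very end of the fingers, on their centre line; the grasp point (between the pads) lies 19 mm behind it; z points along the fingers, y is the line along which they close (so a half turn about z gives the same grasp; the last joint's range is limited). The gripper opens to 85 mm and grips with 20 to 120 N. Pads are 22 mm wide; open, the fingers measure 114 mm over their backs; the gripper's body (76 mm by 85 mm) begins 54 mm behind the grasp point. The pads swing forward as they close: fully open they stand 13 mm farther back than shut.
Start: joints at [1.194, 0.359, 1.51, -0, 1.272, -0.115], TCP at [0.155, 0.58, 0.231] pointing down, gripper open.
Joint ranges: [-2.97, 2.97], [-1.01, 2.36], [0.21, 2.38], [-0.96, 4.11], [0.2, 2.71], [-2.98, 2.98]. Speed limits (rad/s): [2.39, 2.39, 3.14, 3.14, 3.14, 3.14].

### API

Orientations are given as [roll, pitch, yaw] about the fixed x, y, z axes, in that order (R = Rz(yaw) Ry(pitch) Rx(roll)).
In Python, from cell import arm, vision gives the robot as it stands.
- The arm moves only by the tool move_arm, never from a script. Its argument "steps" is a list of rows, each a list of 4 numbers: the shift along the world's x, y, z in m, then the turn about the world's z in rad. A call has 1 to 12 rows; each row is the pose to reach, as a shift and turn from the pose commanded when the call began; what a row does not reach only later rows make up. A row lasts 1/10 s, in which the tool goes at most 50 mm and 8.59 degrees, less where a joint would pass 70% of its speed; a pose out of reach is approached as far as the arm can. A call with a gripper value outside its range is refused whole. "hand" is the opening in per cent of the stroke, from 0 (shut) to 100 (fully open), set as the call begins (left out, the last holds). The fingers move at their own pace and stop on an object; "squeeze" is the grip in N (left out, the last holds). Time passes only in rows, so rows that repeat a pose let the fingers close. It gives the time, the measured TCP pose, the force, the opening and the grip force at its end, in the units of the state.
- arm.get_state(): the state, without advancing time (a new reading comes with each control period).
- vision.capture(name): name is "side" or "top" or "wrist"; returns a dict with "image" (384x512x3 uint8, red, green, blue), "z_map" (384x512 float32, m along the optical axis (not along the pixel's ray), 0 where there is no reading), "fovy" (degrees; the focal length in pixels is half the picture's height over the tangent of half this angle, whatever the lens; pixels are square), "cx", "cy" (the principal point, pixels), "k1" (the pictures are not rectified: a ray, as slopes to the right and down, at radius r is drawn at 1 + k1 r^2 times it, then the intrinsics apply), "R" (3x3) and "t" (3): a world point X has camera coordinates R X + t. Camera axes: x right, y down, z forward; pixel columns grow to the right and rows downward; lengths in m; the calibration is good to about 2 mm. A picture is of the moment at which its call begins.
- arm.close_job(): hands the job in; it is judged then, once.
The state is a dict: "clock": time; "joints": joint angles; "joint_velocities": joint speeds; "effort": joint torques, N m; "tcp_pos": TCP position; "tcp_rot": TCP orientation; "force": force on the tool from outside, world axes, zero at the start; "torque": the same for the moment, N m; "opening": opening from 0.0 (shut) to 1.0 (fully open); "gripper_force": force on a finger pad.
Only numpy, scipy, OpenCV 4.12 (cv2) and the standard library are available. Lean on these libraries where they do the work, as an engineer would, in place of code of your own. Each camera call takes 0.05 s, during which the arm holds its last target. There are 200 camera calls.

## Working session

There is one attempt and no reset: what is moved stays moved. The work goes in short steps, Python scripts to look and compute and a tool call to move; the robot and the scene stay as the last step left them, time stands still between calls to the robot, and variables do not carry over. Pictures are saved under pics/ and viewed, at most 13 in all, crops included, and the job is handed in when it is done.

Besides the shell and the picture viewer there is one more tool, called after "Request:" as name(argument=value, ...), one argument or row to a line, values as JSON. move_arm: Moves the arm, as the interface text tells. Its arguments: {"type":"object","properties":{"steps":{"type":"array","items":{"type":"array","items":{"type":"number"}}},"hand":{"type":"number"},"squeeze":{"type":"number"}},"required":["steps"]}

```bash
ls; mkdir -p pics; cat > h.py <<'E'
import numpy as np, cv2
from cell import arm, vision
def K(c):
    f=192/np.tan(np.radians(c["fovy"])/2)
    return np.array([[f,0,c["cx"]],[0,f,c["cy"]],[0,0,1.]])
def cloud(c):
    k=K(c); v,u=np.mgrid[0:384,0:512]
    p=np.stack([u.ravel(),v.ravel()],1).astype(float).reshape(-1,1,2)
    n=cv2.undistortPointsIter(p,k,np.array([c["k1"],0,0,0.]),None,None,(3,40,1e-9)).reshape(-1,2)
    z=c["z_map"].ravel().astype(float)
    X=np.c_[n*z[:,None],z]
    W=(X-c["t"])@c["R"]
    W[z<=0]=np.nan
    return W.reshape(384,512,3)
def save(n,c): 
    np.savez(f"pics/{n}.npz",**c); cv2.imwrite(f"pics/{n}.png",c["image"][...,::-1])
def load(n): return {k:v if v.ndim else float(v) for k,v in np.load(f"pics/{n}.npz").items()}
E
python3 - <<'E'
from h import *
ims=[]
for n in("top","side"):
    c=vision.capture(n); save(n+"0",c); ims.append(c["image"][...,::-1]); print(n,c["fovy"],c["k1"],c["R"].round(2).tolist(),c["t"])
cv2.imwrite("pics/both0.png",cv2.resize(np.vstack(ims),None,fx=.78,fy=.78))
s=arm.get_state();print(s["clock"],s["tcp_pos"],s["tcp_rot"],s["opening"])
E
```

```text
pics
top 46.654970849602094 0.038472836926412846 [[-0.02, -1.0, -0.03], [-0.98, 0.02, -0.19], [0.19, 0.03, -0.98]] [0.1013193  0.64538532 1.22783257]
side 50.434128547391936 0.02694700589405103 [[0.99, 0.13, 0.02], [0.11, -0.69, -0.71], [-0.08, 0.71, -0.7]] [-0.61373737  0.07087904  1.26031119]
0.1 [0.15505052 0.5789575  0.23052766] [-3.13987980e+00 -1.89135343e-04  2.87984916e+00] 1.0015787252926125
```

View pics/both0.png

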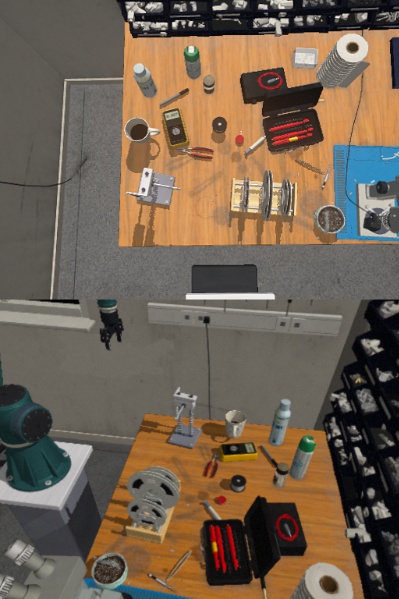

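```bash
python3 - <<'E'
from h import *
t=load("top0");s=load("side0")
a=cv2.resize(t["image"][205:295,160:390,::-1],None,fx=3.45,fy=3.45,interpolation=cv2.INTER_CUBIC)
b=cv2.resize(s["image"][105:315,150:290,::-1],None,fx=2.8,fy=2.8,interpolation=cv2.INTER_CUBIC)
cv2.imwrite("pics/topcrop.png",a);cv2.imwrite("pics/sidecrop.png",b)
W=cloud(t)
z=W[...,2]
np.set_printoptions(precision=3,suppress=True,linewidth=160)
m=(z>.02)&(z<.26)
# rack: high points
r=np.zeros_like(m); r[200:300,285:395]=1
P=W[m&r]; print("rack all",P.min(0),P.max(0))
H=W[(z>.16)&(z<.23)&r]; print("large pts",len(H),H.min(0),H.max(0)); print(H[H[:,2]>.19])
q=np.zeros_like(m); q[195:285,155:250]=1
Q=W[q&(z>.15)&(z<.27)]; print("scale high",len(Q),Q.min(0),Q.max(0))
E
```

```text
rack all [ 0.406 -0.256  0.02 ] [ 0.58  -0.014  0.207]
large pts 356 [ 0.419 -0.148  0.16 ] [ 0.569 -0.123  0.207]
[[ 0.539 -0.135  0.191]
 [ 0.538 -0.144  0.192]
 [ 0.536 -0.134  0.193]
 [ 0.533 -0.133  0.197]
 [ 0.531 -0.133  0.195]
 [ 0.531 -0.144  0.19 ]
 [ 0.528 -0.133  0.194]
 [ 0.525 -0.133  0.196]
 [ 0.525 -0.143  0.194]
 [ 0.523 -0.133  0.197]
 [ 0.523 -0.143  0.194]
 [ 0.52  -0.132  0.199]
 [ 0.521 -0.144  0.19 ]
 [ 0.52  -0.144  0.2  ]
 [ 0.517 -0.132  0.2  ]
 [ 0.518 -0.143  0.195]
 [ 0.517 -0.145  0.197]
 [ 0.515 -0.132  0.199]
 [ 0.515 -0.143  0.195]
 [ 0.515 -0.145  0.197]
 [ 0.513 -0.132  0.197]
 [ 0.513 -0.143  0.195]
 [ 0.512 -0.144  0.199]
 [ 0.51  -0.131  0.201]
 [ 0.51  -0.142  0.199]
 [ 0.51  -0.144  0.2  ]
 [ 0.507 -0.131  0.201]
 [ 0.508 -0.138  0.19 ]
 [ 0.508 -0.141  0.19 ]
 [ 0.508 -0.142  0.197]
 [ 0.507 -0.144  0.2  ]
 [ 0.504 -0.13   0.205]
 [ 0.505 -0.142  0.194]
 [ 0.503 -0.13   0.191]
 [ 0.502 -0.13   0.204]
 [ 0.503 -0.138  0.191]
 [ 0.503 -0.14   0.192]
 [ 0.502 -0.142  0.196]
 [ 0.501 -0.13   0.191]
 [ 0.5   -0.131  0.203]
 [ 0.5   -0.14   0.194]
 
[... 842 characters left out ...]
0.477 -0.14   0.2  ]
 [ 0.475 -0.127  0.198]
 [ 0.475 -0.139  0.202]
 [ 0.473 -0.127  0.197]
 [ 0.473 -0.134  0.19 ]
 [ 0.473 -0.138  0.191]
 [ 0.472 -0.139  0.202]
 [ 0.47  -0.127  0.2  ]
 [ 0.47  -0.138  0.191]
 [ 0.47  -0.139  0.2  ]
 [ 0.467 -0.127  0.199]
 [ 0.468 -0.138  0.19 ]
 [ 0.467 -0.14   0.197]
 [ 0.465 -0.127  0.195]
 [ 0.465 -0.138  0.194]
 [ 0.465 -0.139  0.201]
 [ 0.463 -0.127  0.197]
 [ 0.46  -0.127  0.196]
 [ 0.46  -0.137  0.194]
 [ 0.458 -0.127  0.196]
 [ 0.458 -0.137  0.195]
 [ 0.455 -0.127  0.192]
 [ 0.455 -0.137  0.193]
 [ 0.453 -0.137  0.192]
 [ 0.45  -0.137  0.192]
 [ 0.448 -0.125  0.191]
 [ 0.446 -0.124  0.191]]
scale high 725 [0.488 0.157 0.15 ] [0.581 0.332 0.23 ]
```

View pics/topcrop.png

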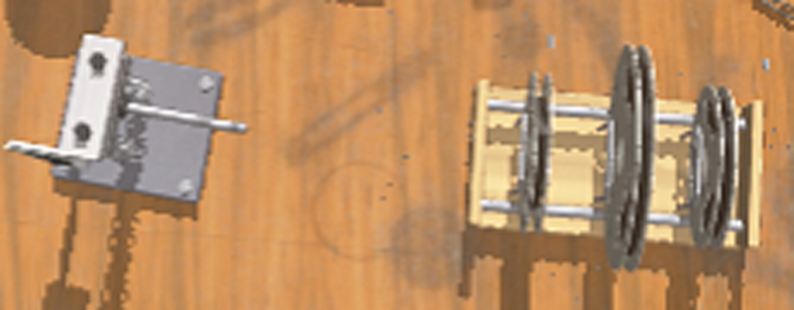

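View pics/sidecrop.png

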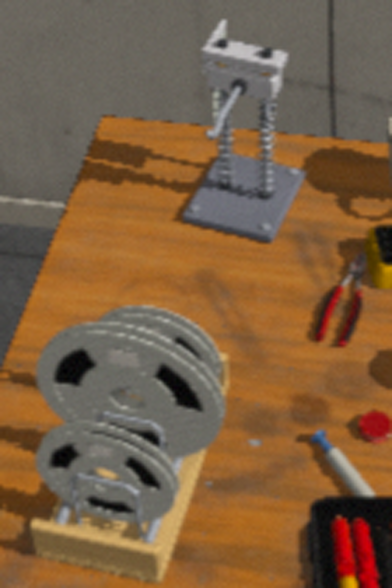

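```bash
python3 - <<'E'
from h import *
from scipy.optimize import least_squares
np.set_printoptions(precision=4,suppress=True,linewidth=160)
t=load("top0");s=load("side0")
T=cloud(t).reshape(-1,3);S=cloud(s).reshape(-1,3)
for n,W in(("top",T),("side",S)):
    # large reel points above hoops, near plane
    m=(W[:,0]>.38)&(W[:,0]<.6)&(abs(W[:,1]+.136)<.03)&(W[:,2]>.158)&(W[:,2]<.22)
    P=W[m]; A=np.c_[P[:,0]-.493,np.ones(len(P))]
    f=lambda p:P[:,1]-p[1]-p[0]*(P[:,0]-.493)
    r=least_squares(f,[0,-.135],loss="soft_l1",f_scale=.003)
    print(n,len(P),"slope,y@.493",r.x,"resid range",np.percentile(f(r.x),[2,25,50,75,98]),"x",P[:,0].min(),P[:,0].max(),"z",P[:,2].max())
    d=np.hypot(P[:,0]-.493,P[:,2]-.114)
    Q=P[d>.08]
    g=lambda p:np.hypot((Q[:,0]-p[0]),Q[:,2]-p[1])-.086
    r=least_squares(g,[.493,.114],loss="soft_l1",f_scale=.003);print(" circ",r.x,len(Q))
    # hook : points near height, y less than carriage
    m=(W[:,0]>.45)&(W[:,0]<.62)&(W[:,1]>.13)&(W[:,1]<.36)
    Z=W[m]
    B=Z[(Z[:,2]>.205)&(Z[:,2]<.245)]; print(" bar",len(B),B.mean(0),B.min(0),B.max(0),cv2.minAreaRect(B[:,:2].astype(np.float32)))
    H=Z[(Z[:,2]>.17)&(Z[:,2]<.212)&(Z[:,1]<.243)]; print(" hook",len(H)); print(H[np.argsort(H[:,1])][::max(1,len(H)//25)])
    G=Z[(Z[:,2]>.006)&(Z[:,2]<.02)]; print(" base",len(G),cv2.minAreaRect(G[:,:2].astype(np.float32)))
E
```

```text
top 365 slope,y@.493 [-0.1019 -0.1353] resid range [-0.0069 -0.0046  0.      0.0056  0.0065] x 0.4187325314785515 0.5687755604818389 z 0.20724515569379764
 circ [0.4936 0.1149] 156
 bar 490 [0.5325 0.2714 0.2197] [0.4904 0.2458 0.2054] [0.5814 0.3314 0.2301] ((0.5389919877052307, 0.28844258189201355), (0.07038093358278275, 0.0914449468255043), 79.06270599365234)
 hook 105
[[0.5159 0.1573 0.19  ]
 [0.5189 0.1602 0.1862]
 [0.5165 0.1629 0.1851]
 [0.5195 0.1658 0.1816]
 [0.517  0.171  0.1815]
 [0.5172 0.1737 0.1799]
 [0.5172 0.1763 0.1798]
 [0.5231 0.1796 0.1732]
 [0.5199 0.184  0.1808]
 [0.5225 0.1866 0.1804]
 [0.5198 0.189  0.1824]
 [0.5172 0.1916 0.1826]
 [0.522  0.1961 0.1877]
 [0.5248 0.1989 0.1863]
 [0.525  0.2017 0.1845]
 [0.5202 0.2047 0.1812]
 [0.5272 0.2089 0.1891]
 [0.5229 0.2124 0.1819]
 [0.5273 0.2165 0.1901]
 [0.525  0.2194 0.1875]
 [0.5253 0.2223 0.1853]
 [0.5276 0.2269 0.1891]
 [0.5253 0.2298 0.187 ]
 [0.526  0.2333 0.181 ]
 [0.5337 0.2359 0.1818]
 [0.5305 0.24   0.1884]
 [0.5334 0.243  0.1861]]
 base 1033 ((0.534517765045166, 0.24213124811649323), (0.22176511585712433, 
[... 501 characters left out ...]
3 0.1851]
 [0.5188 0.1672 0.1866]
 [0.5205 0.1744 0.1849]
 [0.5169 0.1774 0.1821]
 [0.5221 0.1812 0.1759]
 [0.5216 0.1848 0.1807]
 [0.5211 0.1878 0.1821]
 [0.524  0.1891 0.1852]
 [0.5205 0.1915 0.1867]
 [0.5232 0.1939 0.189 ]
 [0.523  0.1946 0.1846]
 [0.5192 0.1992 0.1882]
 [0.5219 0.2011 0.187 ]
 [0.5275 0.2041 0.1854]
 [0.521  0.2067 0.1865]
 [0.5237 0.2086 0.1891]
 [0.5287 0.2156 0.1883]
 [0.5222 0.2173 0.1862]
 [0.5281 0.2189 0.1895]
 [0.5273 0.2242 0.1892]
 [0.5331 0.226  0.1886]
 [0.5325 0.2297 0.1896]
 [0.532  0.233  0.1908]
 [0.5314 0.2368 0.1918]
 [0.5277 0.2399 0.189 ]]
 base 811 ((0.5391325950622559, 0.2436649203300476), (0.22001078724861145, 0.16416384279727936), 85.565673828125)
```

Request:
move_arm(
  steps=[
    [0.01,-0.02,0.02,0],
    [0.025,-0.053,0.05,0.02],
    [0.042,-0.089,0.06,0.04],
    [0.059,-0.125,0.06,0.06],
    [0.077,-0.161,0.06,0.08],
    [0.095,-0.2,0.06,0.1],
    [0.114,-0.241,0.06,0.12],
    [0.133,-0.281,0.06,0.14],
    [0.152,-0.321,0.06,0.16],
    [0.171,-0.361,0.06,0.16],
    [0.19,-0.401,0.06,0.16],
    [0.209,-0.441,0.06,0.16],
  ],
  hand=60,
  squeeze=40,
)

```text
clock: 1.3
tcp_pos: [0.3644, 0.1368, 0.2912]
tcp_rot: [3.142, 0.0, 3.04]
force: [0.5, 0.7, -0.4]
opening: 0.599
gripper_force: 0.0
```

Request:
move_arm(
  steps=[
    [0.019,-0.04,0,0],
    [0.038,-0.08,0,0],
    [0.057,-0.12,0,0],
    [0.076,-0.16,0,0],
    [0.095,-0.2,0,0],
    [0.112,-0.235,0,0],
    [0.122,-0.258,0,0],
    [0.128,-0.27,0,0],
    [0.129,-0.273,0,0],
    [0.129,-0.273,0,0],
    [0.129,-0.273,0,0],
  ],
)

```text
clock: 2.4
tcp_pos: [0.4926, -0.1332, 0.2912]
tcp_rot: [3.141, -0.001, 3.041]
force: [0.1, 0.2, -0.6]
opening: 0.6
gripper_force: 0.0
```

```bash
python3 - <<'E'
from h import *
c=vision.capture("wrist");save("w1",c)
cv2.imwrite("pics/w1v.png",cv2.resize(c["image"][...,::-1],None,fx=1.2,fy=1.2))
s=arm.get_state();print(s["clock"],s["tcp_pos"],s["tcp_rot"],s["opening"],s["force"])
W=cloud(c).reshape(-1,3);np.set_printoptions(precision=4,suppress=True)
P=W[(abs(W[:,0]-.493)<.06)&(abs(W[:,1]+.135)<.02)&(W[:,2]>.165)&(W[:,2]<.215)]
print(len(P));A=np.c_[P[:,0]-.493,np.ones(len(P))];p=np.linalg.lstsq(A,P[:,1],rcond=None)[0];r=P[:,1]-A@p
print(p,np.percentile(r,[2,50,98]),P.min(0),P.max(0))
E
```

```text
2.45 [ 0.49263769 -0.13311415  0.29128252] [ 3.14119739e+00 -5.36560188e-04  3.04110623e+00] 0.5979768926551166 [-0.16293186 -0.07897025  0.45571617]
2280
[-0.0922 -0.1341] [-0.0062 -0.      0.0062] [ 0.4331 -0.146   0.1651] [ 0.5528 -0.122   0.2036]
```

View pics/w1v.png

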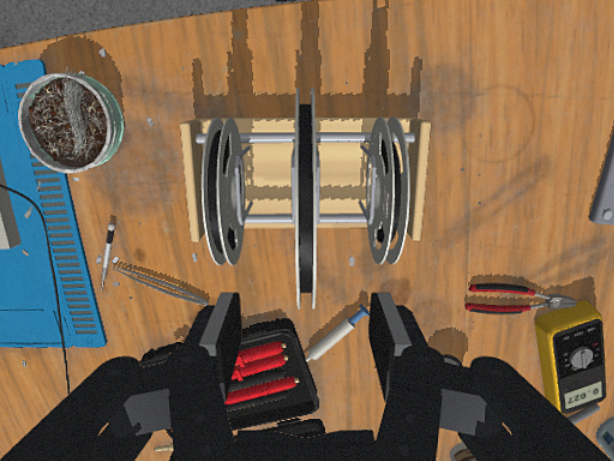

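Request:
move_arm(
  steps=[
    [0,-0.001,-0.02,0.006],
    [0,-0.001,-0.05,0.006],
    [0,-0.001,-0.08,0.006],
    [0,-0.001,-0.1,0.006],
    [0,-0.001,-0.112,0.006],
    [0,-0.001,-0.118,0.006],
    [0,-0.001,-0.118,0.006],
    [0,-0.001,-0.118,0.006],
  ],
)

```text
clock: 3.25
tcp_pos: [0.494, -0.1356, 0.1742]
tcp_rot: [-3.141, 0.002, 3.046]
force: [0.0, -0.2, 1.5]
opening: 0.598
gripper_force: 0.0
```

Request:
move_arm(
  steps=[
    [0,0,0,0],
    [0,0,0,0],
    [0,0,0,0],
    [0,0,0,0],
    [0,0,0,0],
    [0,0,0,0],
    [0,0,0,0],
    [0,0,0,0],
  ],
  hand=0,
  squeeze=50,
)

```text
clock: 4.05
tcp_pos: [0.4938, -0.1353, 0.174]
tcp_rot: [3.141, 0.001, 3.046]
force: [0.2, 2.0, 5.6]
opening: 0.142
gripper_force: 49.9
```

Request:
move_arm(
  steps=[
    [0,0,0.005,0],
    [0,0,0.015,0],
    [0,0,0.03,0],
    [0,0,0.05,0],
    [0,0,0.07,0],
    [0,0,0.09,0],
    [0,0,0.11,0],
    [0,0,0.13,0],
    [0,0,0.143,0],
    [0,0,0.15,0],
    [0,0,0.15,0],
    [0,0,0.15,0],
  ],
)

```text
clock: 5.25
tcp_pos: [0.4928, -0.1353, 0.3225]
tcp_rot: [3.141, -0.001, 3.046]
force: [-0.6, -0.0, -1.8]
opening: 0.137
gripper_force: 49.0
```

```bash
python3 - <<'E'
from h import *
c=vision.capture("side");save("s2",c)
s=arm.get_state();print(s["clock"],s["tcp_pos"],s["tcp_rot"],s["opening"],s["force"],s["gripper_force"])
cv2.imwrite("pics/s2v.png",cv2.resize(c["image"][60:300,120:300,::-1],None,fx=2.5,fy=2.5,interpolation=cv2.INTER_CUBIC))
E
```

```text
5.3 [ 0.49265332 -0.13524433  0.32223402] [ 3.14111399e+00 -1.87956821e-03  3.04567794e+00] 0.1422801297234806 [-0.24037764 -0.70476345 -2.84469696] 48.97218275327759
```

View pics/s2v.png

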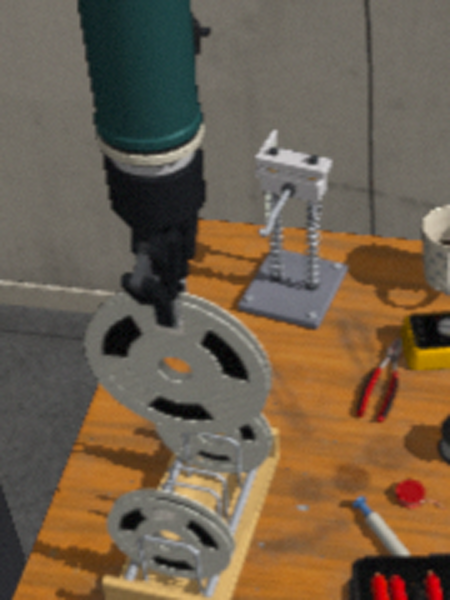

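Request:
move_arm(
  steps=[
    [0,0.01,0,0],
    [0.002,0.025,0,-0.01],
    [0.003,0.045,0,-0.02],
    [0.005,0.07,0,-0.03],
    [0.006,0.095,0,-0.04],
    [0.008,0.12,0,-0.05],
    [0.009,0.145,0,-0.06],
    [0.011,0.17,0,-0.07],
    [0.012,0.195,0,-0.08],
    [0.014,0.22,0,-0.09],
    [0.015,0.238,0,-0.09],
    [0.015,0.248,0,-0.09],
  ],
)

```text
clock: 6.5
tcp_pos: [0.5076, 0.1145, 0.3226]
tcp_rot: [3.141, -0.002, 2.957]
force: [0.5, 0.4, -2.3]
opening: 0.144
gripper_force: 48.9
```

Request:
move_arm(
  steps=[
    [0,0.004,-0.005,0],
    [0,0.006,-0.015,0],
    [0,0.006,-0.03,0],
    [0,0.006,-0.045,0],
    [0,0.006,-0.06,0],
    [0,0.006,-0.069,0],
    [0,0.006,-0.073,0],
    [0,0.006,-0.073,0],
    [0,0.006,-0.073,0],
    [0,0.006,-0.073,0],
  ],
)

```text
clock: 7.5
tcp_pos: [0.5088, 0.1185, 0.251]
tcp_rot: [3.141, 0.001, 2.956]
force: [0.6, 0.0, -2.5]
opening: 0.146
gripper_force: 48.9
```

```bash
python3 - <<'E'
from h import *
np.set_printoptions(precision=4,suppress=True)
s=arm.get_state();print(s["clock"],s["tcp_pos"],s["tcp_rot"],s["opening"],s["force"],s["gripper_force"])
c=vision.capture("side");save("s3",c)
t=vision.capture("top");save("t3",t)
a=cv2.resize(c["image"][100:240,140:280,::-1],None,fx=3.5,fy=3.5,interpolation=cv2.INTER_CUBIC)
b=cv2.resize(t["image"][190:300,155:240,::-1],None,fx=3.5,fy=3.5,interpolation=cv2.INTER_CUBIC)
b=cv2.copyMakeBorder(b,0,a.shape[0]-b.shape[0],0,0,cv2.BORDER_CONSTANT)
cv2.imwrite("pics/v3.png",np.hstack([a,b]))
# reel plane & rim from side cloud
W=cloud(c).reshape(-1,3);T=cloud(t).reshape(-1,3)
for W in (W,T):
    P=W[(abs(W[:,0]-.508)<.1)&(abs(W[:,1]-.119)<.03)&(W[:,2]>.09)&(W[:,2]<.3)]
    A=np.c_[P[:,0]-.508,P[:,2]-.188,np.ones(len(P))];m=np.ones(len(P),bool)
    for i in range(8):
        p=np.linalg.lstsq(A[m],P[m,1],rcond=None)[0];r=P[:,1]-A@p;m=abs(r)<(.012 if i<4 else .004)
    print(len(P),m.sum(),p,P[m].min(0),P[m].max(0))
E
```

```text
7.5 [0.5088 0.1185 0.251 ] [3.1413 0.0014 2.9557] 0.14640296061677718 [ 0.6401  0.0116 -2.5476] 48.91105762879306
2289 1977 [-0.1807 -0.0114  0.1136] [0.4188 0.0947 0.1039] [0.5942 0.1314 0.2979]
206 127 [-0.1635  0.0501  0.1121] [0.422  0.1124 0.1057] [0.4924 0.1284 0.2647]
```

View pics/v3.png

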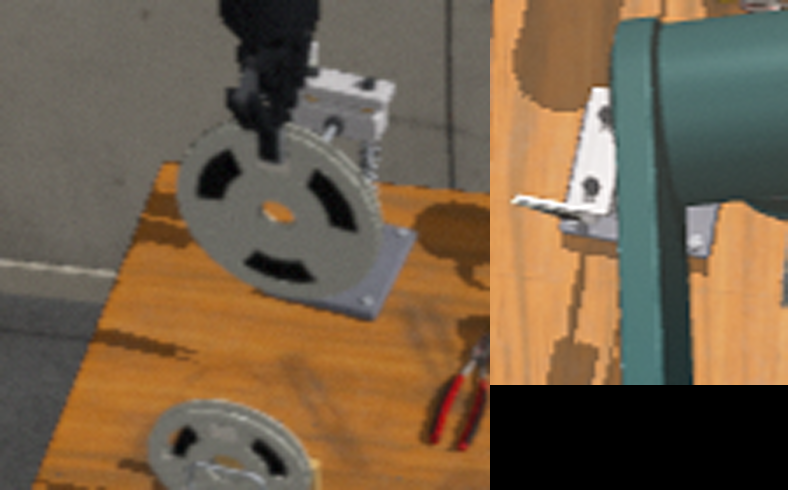

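```bash
python3 - <<'E'
from h import *
from scipy.optimize import least_squares
np.set_printoptions(precision=4,suppress=True)
c=load("s3");W=cloud(c)
R,t=c["R"],c["t"]
def ray(u,v):
    n=cv2.undistortPointsIter(np.array([[[u,v]]],float),K(c),np.array([c["k1"],0,0,0.]),None,None,(3,40,1e-9)).ravel()
    return -R.T@t, R.T@np.array([*n,1])
p=np.array([-.1807,-.0114,.1136])
def onplane(u,v):
    o,d=ray(u,v); # y=p0(x-.508)+p1(z-.188)+p2
    n=np.array([p[0],-1,p[1]]);k=-(p[0]*-.508+p[1]*-.188+p[2]);s=(k-n@o)/(n@d);return o+s*d
print("hole px",onplane(219.4,160.6))
# hole mask: within 12px, orange
im=c["image"].astype(int);sub=im[150:172,208:232];o=(sub[...,0]-sub[...,2]>50);vv,uu=np.nonzero(o);print("orange",uu.min()+208,uu.max()+208,vv.min()+150,vv.max()+150,onplane((uu.min()+uu.max())/2+208,(vv.min()+vv.max())/2+150))
# rim by plane inliers
r=W[...,1]-(p[0]*(W[...,0]-.508)+p[1]*(W[...,2]-.188)+p[2])
m=(abs(r)<.004)&(abs(W[...,0]-.508)<.1)&(W[...,2]<.27)&(W[...,2]>.09)
Q=W[m];a=np.c_[(Q[:,0]-.508)/np.cos(.18),Q[:,2]]
h=cv2.convexHull(a.astype(np.float32)).reshape(-1,2)
f=lambda q:np.hypot(h[:,0]-q[0],h[:,1]-q[1])-.0885
q=least_squares(f,[0,.188],loss="soft_l1",f_scale=.002).x;print("rim centre",.508+q[0]*np.cos(.18),q[1],np.abs(f(q)).max())
# project hook tip estimate
X=np.array([[.519-.184*.017,.178-.983*.017,.192],[.519,.178,.182]])
r_,_=cv2.Rodrigues(R);print("tip proj",cv2.projectPoints(X,r_,t,K(c),np.array([c["k1"],0,0,0.]))[0].reshape(-1,2))
E
```

```text
hole px [0.5096 0.1132 0.1968]
orange 215 223 157 163 [0.5085 0.1134 0.1987]
rim centre 0.5065885361722938 0.191734427855789 0.008794610810505296
tip proj [[224.6269 151.6884]
 [226.7456 150.9595]]
```

```bash
python3 - <<'E'
from h import *
np.set_printoptions(precision=4,suppress=True,linewidth=150)
for n in("top0","side0","s2"):
    W=cloud(load(n)).reshape(-1,3)
    H=W[(W[:,2]>.172)&(W[:,2]<.212)&(W[:,1]<.235)&(W[:,1]>.15)&(abs(W[:,0]-.522)<.02)]
    p=np.polyfit(H[:,1]-.178,H[:,0],1);print(n,len(H),p,"ymin",np.sort(H[:,1])[:3])
c=vision.capture("wrist");save("w4",c)
W=cloud(c);m=(W[...,2]>.172)&(W[...,2]<.215)&(abs(W[...,0]-.52)<.03)&(W[...,1]>.14)&(W[...,1]<.235)
H=W[m];print("wrist",len(H))
if len(H)>20:
    p=np.polyfit(H[:,1]-.178,H[:,0],1);print(p,H.min(0),H.max(0))
cv2.imwrite("pics/w4v.png",cv2.resize(c["image"][...,::-1],None,fx=1.5,fy=1.5))
E
```

```text
top0 95 [0.1918 0.5184] ymin [0.1573 0.1574 0.1595]
side0 52 [0.1928 0.5197] ymin [0.1602 0.1604 0.161 ]
s2 51 [0.188  0.5198] ymin [0.1596 0.1612 0.162 ]
wrist 1288
[0.1999 0.5174] [0.5108 0.1585 0.1747] [0.5336 0.235  0.1908]
```

View pics/w4v.png

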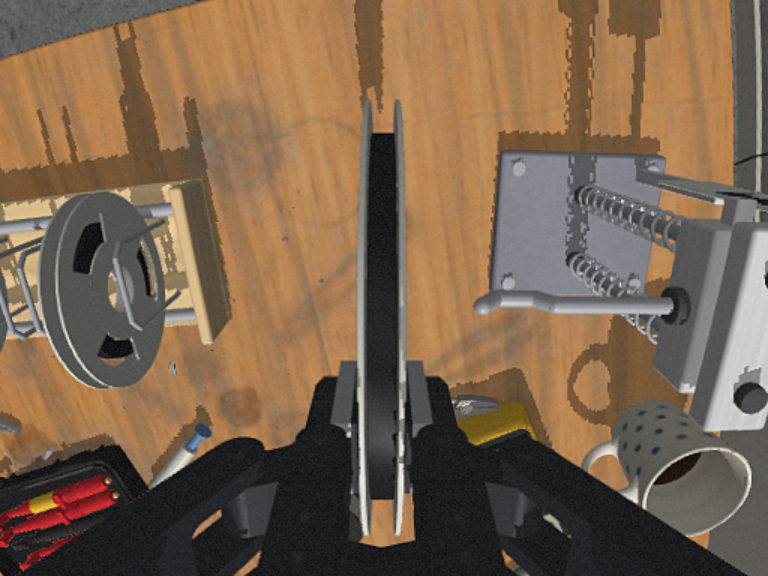

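Request:
move_arm(
  steps=[
    [0,0,-0.001,0],
    [0.001,0.004,-0.003,0],
    [0.002,0.009,-0.003,0],
    [0.003,0.014,-0.003,0],
    [0.004,0.019,-0.003,0],
    [0.0045,0.024,-0.003,0],
    [0.0055,0.029,-0.003,0],
    [0.0062,0.033,-0.003,0],
    [0.0068,0.036,-0.003,0],
    [0.0073,0.039,-0.003,0],
    [0.0075,0.04,-0.003,0],
    [0.0075,0.04,-0.003,0],
  ],
)

```text
clock: 8.85
tcp_pos: [0.5158, 0.1586, 0.2473]
tcp_rot: [-3.141, -0.0, 2.956]
force: [-0.4, -0.4, -2.3]
opening: 0.145
gripper_force: 48.9
```

```bash
python3 - <<'E'
from h import *
c=vision.capture("wrist");save("w5",c);d=vision.capture("side");save("s5",d)
s=arm.get_state();print(s["clock"],s["tcp_pos"],s["tcp_rot"],s["force"])
a=cv2.resize(c["image"][160:250,220:480,::-1],None,fx=3,fy=3,interpolation=cv2.INTER_CUBIC)
b=cv2.resize(d["image"][125:190,170:300,::-1],None,fx=6,fy=6,interpolation=cv2.INTER_CUBIC)[:320]
w=max(a.shape[1],b.shape[1]);P=lambda i:cv2.copyMakeBorder(i,0,0,0,w-i.shape[1],cv2.BORDER_CONSTANT)
cv2.imwrite("pics/v5.png",np.vstack([P(a),P(b)]))
E
```

```text
8.95 [0.51573864 0.15838304 0.2472493 ] [-3.14130907e+00 -6.33549341e-05  2.95577107e+00] [-0.98720699  0.01693096 -1.32509854]
```

View pics/v5.png

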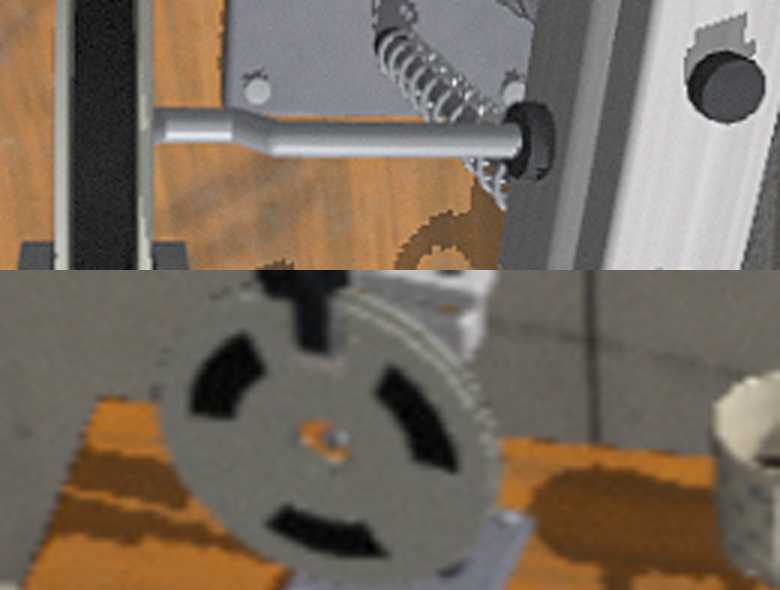

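Request:
move_arm(
  steps=[
    [0.0015,-0.0003,0,0],
    [0.003,-0.0006,0,0],
    [0.003,-0.0006,0,0],
    [0.003,-0.0006,0,0],
  ],
)

```text
clock: 9.35
tcp_pos: [0.5189, 0.1578, 0.2473]
tcp_rot: [-3.141, -0.0, 2.956]
force: [-0.3, 0.3, -3.1]
opening: 0.142
gripper_force: 48.9
```

```bash
python3 - <<'E'
from h import *
d=vision.capture("side");save("s6",d)
s=arm.get_state();tcp=np.array(s["tcp_pos"]);print(s["clock"],tcp,s["force"])
yaw=-.186;ax=np.array([-np.sin(yaw),np.cos(yaw),0]);ux=np.array([np.cos(yaw),np.sin(yaw),0])
c0=tcp+[0,0,-.060]-.0065*ax
th=np.linspace(0,2*np.pi,60)
circ=lambda r:c0+r*(np.cos(th)[:,None]*ux+np.sin(th)[:,None]*np.array([0,0,1]))
rv,_=cv2.Rodrigues(d["R"]);pr=lambda X:cv2.projectPoints(X,rv,d["t"],K(d),np.array([d["k1"],0,0,0.]))[0].reshape(-1,2)
def draw(u0,v0,w,h,f):
    a=cv2.resize(d["image"][v0:v0+h,u0:u0+w,::-1],None,fx=f,fy=f,interpolation=cv2.INTER_CUBIC)
    for r in(.016,.0885):
        q=((pr(circ(r))+.5-[u0,v0])*f).round().astype(int).reshape(-1,1,2);cv2.polylines(a,[q],True,(0,0,255),1)
    return a
a=draw(208,138,30,30,13);b=draw(185,110,78,78,5)
cv2.imwrite("pics/v6.png",np.hstack([a,b]))
E
```

```text
9.4 [0.51880777 0.15785925 0.24725567] [-0.23738907 -0.1163793  -1.99939554]
```

View pics/v6.png

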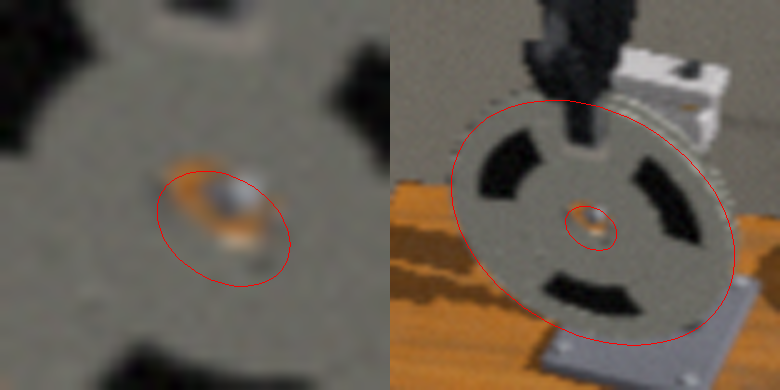

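Request:
move_arm(
  steps=[
    [0.002,0.002,0,0],
    [0.003,0.005,0,0],
    [0.004,0.009,0,0],
    [0.005,0.013,0,0],
    [0.0057,0.017,0,0],
    [0.0062,0.0195,0,0],
    [0.0064,0.0205,0,0],
    [0.0064,0.0205,0,0],
    [0.0064,0.0205,0,0],
  ],
)

```text
clock: 10.3
tcp_pos: [0.5251, 0.1784, 0.2472]
tcp_rot: [-3.141, -0.0, 2.956]
force: [0.3, 0.1, -2.6]
opening: 0.141
gripper_force: 48.9
```

```bash
python3 - <<'E'
from h import *
c=vision.capture("wrist");save("w7",c);d=vision.capture("side");save("s7",d)
s=arm.get_state();print(s["clock"],s["tcp_pos"],s["force"])
a=cv2.resize(c["image"][170:230,235:365,::-1],None,fx=6,fy=6,interpolation=cv2.INTER_CUBIC)
b=cv2.resize(d["image"][135:165,210:240,::-1],None,fx=7,fy=7,interpolation=cv2.INTER_CUBIC)
b=cv2.copyMakeBorder(b,0,0,0,a.shape[1]-b.shape[1],cv2.BORDER_CONSTANT)
cv2.imwrite("pics/v7.png",np.vstack([a,b]))
E
```

```text
10.4 [0.52511248 0.17831247 0.24726181] [ 0.06192283  0.12784614 -2.96975678]
```

View pics/v7.png

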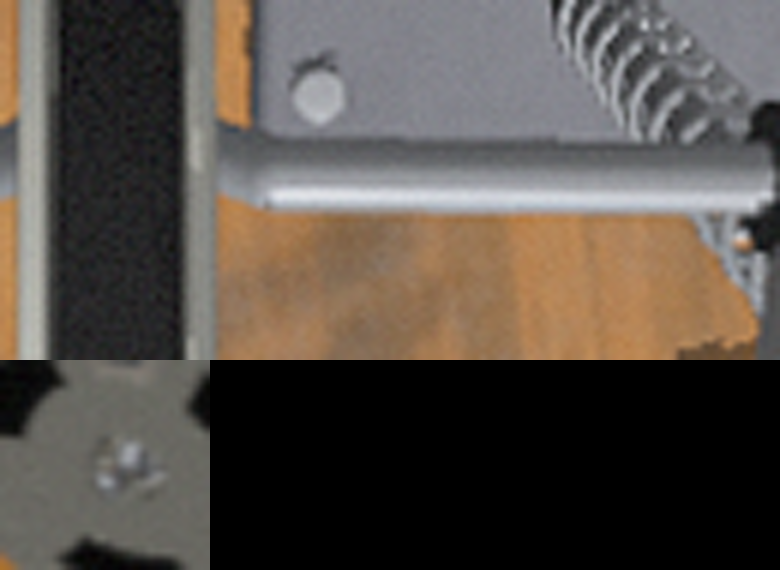

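Request:
move_arm(
  steps=[
    [0,0,-0.003,0],
    [0,0,-0.006,0],
    [0,0,-0.009,0],
    [0,0,-0.012,0],
    [0,0,-0.014,0],
    [0,0,-0.016,0],
    [0,0,-0.018,0],
    [0,0,-0.02,0],
    [0,0,-0.022,0],
    [0,0,-0.024,0],
    [0,0,-0.026,0],
    [0,0,-0.028,0],
  ],
)

```text
clock: 11.6
tcp_pos: [0.5253, 0.1784, 0.2192]
tcp_rot: [-3.142, 0.0, 2.956]
force: [0.1, -0.9, -0.8]
opening: 0.145
gripper_force: 49.0
```

Request:
move_arm(
  steps=[
    [0,0,-0.002,0],
    [0,0,-0.004,0],
    [0,0,-0.006,0],
    [0,0,-0.007,0],
    [0,0,-0.007,0],
    [0,0,-0.007,0],
    [0,0,-0.007,0],
    [0,0,-0.007,0],
  ],
)

```text
clock: 12.4
tcp_pos: [0.5251, 0.1785, 0.2123]
tcp_rot: [-3.141, -0.0, 2.956]
force: [-0.0, 0.2, -0.6]
opening: 0.145
gripper_force: 49.0
```

```bash
cat > f.py <<'E'
from h import *
np.set_printoptions(precision=3,suppress=True)
F=[]
for i in range(5): vision.capture("wrist"); F.append(arm.get_state()["force"])
F=np.array(F);s=arm.get_state();print(s["clock"],s["tcp_pos"],F.mean(0),F.std(0))
W=cloud(vision.capture("wrist")).reshape(-1,3)
H=W[(abs(W[:,0]-.5285)<.015)&(abs(W[:,1]-.222)<.012)&(W[:,2]>.11)&(W[:,2]<.21)]
print("bar top z",len(H),np.percentile(H[:,2],[50,90]) if len(H) else "")
E
python3 f.py; python3 - <<'E'
from h import *
for n in("w4","w7"):
    W=cloud(load(n)).reshape(-1,3);H=W[(abs(W[:,0]-.5285)<.015)&(abs(W[:,1]-.222)<.012)&(W[:,2]>.11)&(W[:,2]<.21)];print(n,np.percentile(H[:,2],[50,90]))
E
```

```text
12.65 [0.525 0.178 0.212] [-0.706  0.345 -1.518] [0.456 0.243 0.475]
bar top z 553 [0.173 0.174]
w4 [0.18665821 0.1878424 ]
w7 [0.18783363 0.18883021]
```

Request:
move_arm(
  steps=[
    [0,0,-0.002,0],
    [0,0,-0.004,0],
    [0,0,-0.006,0],
    [0,0,-0.008,0],
    [0,0,-0.01,0],
    [0,0,-0.011,0],
    [0,0,-0.012,0],
    [0,0,-0.012,0],
    [0,0,-0.012,0],
    [0,0,-0.012,0],
    [0,0,-0.012,0],
  ],
)

```text
clock: 13.8
tcp_pos: [0.5252, 0.1784, 0.2003]
tcp_rot: [-3.141, 0.0, 2.956]
force: [0.2, -0.4, -0.9]
opening: 0.141
gripper_force: 49.2
```

```bash
python3 f.py
```

```text
14.05 [0.525 0.178 0.2  ] [-0.52   0.473 -0.082] [0.766 0.593 0.622]
bar top z 543 [0.161 0.162]
```

```bash
sed -i 's/range(5)/range(40)/' f.py; python3 f.py
```

```text
16.1 [0.525 0.178 0.2  ] [-0.859  0.281 -0.382] [0.459 0.549 0.475]
bar top z 550 [0.161 0.163]
```

Request:
move_arm(
  steps=[
    [0,0,-0.001,0],
    [0,0,-0.002,0],
    [0,0,-0.003,0],
    [0,0,-0.004,0],
    [0,0,-0.005,0],
    [0,0,-0.005,0],
    [0,0,-0.005,0],
    [0,0,-0.005,0],
  ],
)

```text
clock: 16.95
tcp_pos: [0.5252, 0.1785, 0.1953]
tcp_rot: [-3.142, -0.0, 2.956]
force: [-1.5, -0.5, 1.1]
opening: 0.141
gripper_force: 49.2
```

```bash
python3 f.py
```

```text
18.95 [0.525 0.178 0.195] [-1.124  0.273  0.077] [0.508 0.514 0.62 ]
bar top z 549 [0.156 0.157]
```

Request:
move_arm(
  steps=[
    [-0.001,0.0002,0,0],
    [-0.002,0.0004,0,0],
    [-0.003,0.0006,0,0],
    [-0.004,0.0008,0,0],
    [-0.005,0.001,-0.001,0],
    [-0.005,0.001,-0.001,0],
    [-0.005,0.001,-0.001,0],
    [-0.005,0.001,-0.001,0],
  ],
)

```text
clock: 19.8
tcp_pos: [0.5202, 0.1795, 0.1943]
tcp_rot: [-3.142, -0.0, 2.956]
force: [0.2, 0.3, -0.0]
opening: 0.143
gripper_force: 49.3
```

```bash
python3 f.py
```

```text
21.8 [0.52  0.179 0.194] [ 0.569  0.62  -0.047] [0.594 0.467 0.436]
bar top z 555 [0.157 0.158]
```

Request:
move_arm(
  steps=[
    [0.0008,-0.0001,0,0],
    [0.0015,-0.0003,0,0],
    [0.0015,-0.0003,0,0],
    [0.0015,-0.0003,0,0],
  ],
)

```text
clock: 22.25
tcp_pos: [0.521, 0.1791, 0.194]
tcp_rot: [-3.141, -0.001, 2.956]
force: [-2.1, 2.0, -0.7]
opening: 0.144
gripper_force: 49.2
```

Request:
move_arm(
  steps=[
    [0,0,0,0],
    [0,0,0,0],
    [0,0,0,0],
    [0,0,0,0],
    [0,0,0,0],
    [0,0,0,0],
    [0,0,0,0],
    [0,0,0,0],
    [0,0,0,0],
    [0,0,0,0],
  ],
  hand=45,
)

```text
clock: 23.25
tcp_pos: [0.5217, 0.1791, 0.1943]
tcp_rot: [-3.142, -0.0, 2.956]
force: [0.8, -0.2, 0.4]
opening: 0.447
gripper_force: 0.0
```

```bash
sed -i 's/range(40)/range(3)/' f.py; python3 f.py; python3 - <<'E'
from h import *
c=vision.capture("wrist");d=vision.capture("side")
a=cv2.resize(c["image"][::1,:,::-1],None,fx=.75,fy=.75);b=cv2.resize(d["image"][100:220,150:300,::-1],None,fx=2.4,fy=2.4)
cv2.imwrite("pics/v8.png",np.hstack([a,b]))
E
```

```text
23.4 [0.522 0.179 0.194] [0.468 0.165 0.145] [0.57  0.064 0.294]
bar top z 557 [0.157 0.159]
```

View pics/v8.png

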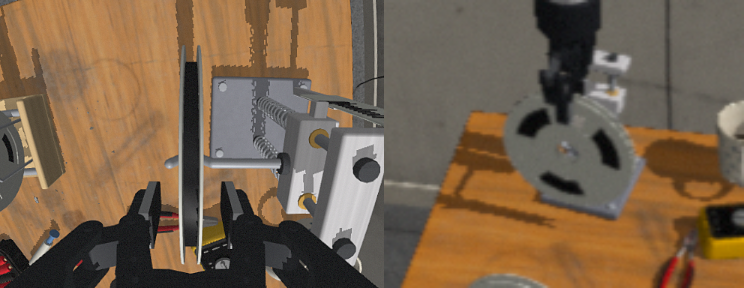

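Request:
move_arm(
  steps=[
    [0,0,0.005,0],
    [0,0,0.015,0],
    [0,0,0.03,0],
    [0,0,0.045,0],
    [0,0,0.06,0],
    [0,0,0.075,0],
    [0,0,0.09,0],
    [0,0,0.1,0],
    [0,0,0.105,0],
    [0,0,0.105,0],
    [0,0,0.105,0],
  ],
)

```text
clock: 24.65
tcp_pos: [0.5213, 0.179, 0.2988]
tcp_rot: [-3.141, -0.001, 2.956]
force: [-0.2, 0.5, -0.5]
opening: 0.451
gripper_force: 0.0
```

```bash
python3 f.py; python3 - <<'E'
from h import *
np.set_printoptions(precision=4,suppress=True)
for i in range(3):
    c=vision.capture("wrist")
    W=cloud(c).reshape(-1,3);P=W[(abs(W[:,0]-.52)<.1)&(abs(W[:,1]-.179)<.03)&(W[:,2]>.19)&(W[:,2]<.24)]
    print(len(P),P.mean(0),P.max(0))
    for _ in range(3): vision.capture("top")
save("w9",c);cv2.imwrite("pics/w9.png",c["image"][...,::-1])
E
```

```text
24.8 [0.521 0.179 0.298] [-0.432 -0.075 -0.188] [0.501 0.802 0.224]
bar top z 248 [0.157 0.159]
2511 [0.5101 0.1802 0.2075] [0.585  0.1975 0.2238]
2463 [0.5096 0.1804 0.2075] [0.5855 0.197  0.2235]
2424 [0.5101 0.1803 0.2076] [0.5862 0.197  0.2238]
```

View pics/w9.png

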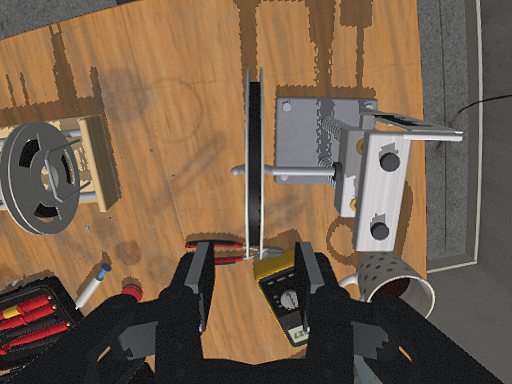

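The reel hangs free and still in the hook's seat at about 31 mm of pointer travel. It is upright and the gripper is well clear, so I'm handing in.

```bash
python3 -c "
from cell import arm
print(arm.close_job())"
```

```text
the job is handed in; nothing more can be done
None
```

The large reel hangs still by its centre hole in the scale's hook, with the pointer about 31 mm down and the gripper clear; the job is handed in, but no verdict was returned.

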